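# Dump the drop-bottom bin into the catch tray

### The arm

A 6-joint arm with a two-finger parallel gripper is mounted at the origin on a cart in front of the work surface, level with it; the furniture and walls round the work are solid. World frame = base frame: x ahead of the robot, y to its left, z up, the work surface at z = 0. Lengths are in m, angles in rad, forces in N, time in s.
With the tool pointing down it reaches from about 0.425 to 0.95 m from the base axis. Payload 3.5 kg.
Tool frame: the origin (TCP) lies between the finger pads; the fingertips stand 19 mm ahead of it and the grasp point (between the pads) is the TCP; z points along the fingers, y is the line along which they close (so a half turn about z gives the same grasp; the last joint's range is limited). The gripper opens to 85 mm and grips with 20 to 120 N. Pads are 22 mm wide; open, the fingers measure 114 mm over their backs; the gripper's body (76 mm by 85 mm) begins 54 mm behind the grasp point. The pads swing forward as they close: fully open they stand 13 mm farther back than shut.
Start: joints at [-1.469, 0.286, 1.577, -0, 1.279, -0.15], TCP at [0.168, -0.654, 0.25] pointing down, gripper open.
Joint ranges: [-2.77, 2.77], [-0.9, 2.22], [0.21, 2.48], [-1.53, 4.67], [0.24, 2.81], [-2.84, 2.84]. Speed limits (rad/s): [2.79, 2.79, 3.14, 3.14, 3.14, 3.14].

### API

Orientations are given as a unit quaternion [x, y, z, w].
In Python, from plant import get_state, cams, ctrl gives the robot as it stands. The module is installed in compiled form; this text tells all that it offers.
- The arm moves only by the tool jog_arm, never from a script. Its argument "deltas" is text: rows parted by semicolons, each of 6 numbers parted by spaces: the shift along the world's x, y, z normalised to -1 to 1, where 1 is 0.02 m, then the turn, a rotation vector about the world's x, y, z normalised to -1 to 1, where 1 is 0.1 rad. In form: x y z ax ay az; .... A call has 1 to 20 rows; each row shifts and turns the commanded pose from where the row before left it; what a row does not reach is not made up. A row lasts 1/8 s, in which the tool goes at most 62.5 mm and 10.7 degrees, less where a joint would pass 70% of its speed; a pose out of reach is approached as far as the arm can. A call with a number of a shift or a turn outside -1 to 1 is refused whole. A call with a gripper value outside its range is refused whole. "gripper" is the opening, from 0 (shut) to 1 (fully open), set as the call begins (left out, the last holds). The fingers move at their own pace and stop on an object; "squeeze" is the grip in N (left out, the last holds). Time passes only in rows, so rows that do not move let the fingers close. It gives the time, the measured TCP pose, the force, the opening and the grip force at its end, in the units of the state.
- get_state(): the state, without advancing time (a new reading comes with each control period).
- cams.read_camera(name): name is "side" or "top" or "wrist"; returns a dict with "color" (480x640x3 uint8, blue, green, red), "vfov" (degrees; the focal length in pixels is half the picture's height over the tangent of half this angle, whatever the lens; pixels are square), "cx", "cy" (the principal point, pixels), "rvec" (rotation vector, rad) and "tvec" (3), from world to camera coordinates, as OpenCV has them. Camera axes: x right, y down, z forward; pixel columns grow to the right and rows downward; lengths in m; the calibration is good to about 2 mm. A picture is of the moment at which its call begins. There is no depth.
- ctrl.sign_off(): hands the job in; it is judged then, once.
The state is a dict: "time": time; "qpos": joint angles; "dq": joint speeds; "joint_efforts": joint torques, N m; "eef_pos": TCP position; "tcp_rot": TCP orientation; "contact_force": force on the tool from outside, world axes, zero at the start; "wrist_torque": the same for the moment, N m; "opening": opening from 0.0 (shut) to 1.0 (fully open); "finger_force": force on a finger pad.
Only numpy, scipy, OpenCV 4.12 (cv2) and the standard library are available. Lean on these libraries where they do the work, as an engineer would, in place of code of your own. Each camera call takes 0.05 s, during which the arm holds its last target. There are 200 camera calls.

### The job

Slide the catch tray squarely under the drop-bottom bin until its back edge is up against the bin's column, then release the bolt under the bin's front so that the floor swings open and drops both solder reels into the tray. Leave the tray there with both reels in it and the floor hanging open, and do not disturb the other things on the desk.

Things in the scene. Friction and masses are not known exactly. Their poses are not given: they have to be found in the camera images.
- bin_under (a point): Drop-bottom bin: grey sheet metal, 138 mm wide (y), 122 deep (x), fixed to the desk on one column at its back, open below at front and sides. This point: on the desk (z 0) under the middle of its floor; x from the bin's front to its back, y to its left, z up. The tray is home when its origin is at x -0.019, y 0 here, axes parallel.
- bin_front (a point): Middle of the lower edge of the bin's front wall, at (-0.059, 0, 0.182) in the frame of bin_under, same axes. The bin's dark column plate (70 mm wide, standing on the desk) has its front face at x = +0.061 in the frame of bin_under; the home tray's back edge meets it. Nothing else stands under the bin below z = 0.155.
- bin_lip (a point): Middle of the front edge of the bin's loading lip, at (-0.107, 0, 0.294) in the frame of bin_under, same axes. The lip (138 mm wide) rises forward from the front wall's top (x -0.059, z 0.25) over the latch, so the tool must lean back 22 to 45 degrees (wrist towards the robot) to get at the knob and to hold the home tray's fin.
- trap (a joint): Hinged floor of the bin (steel plate 106 x 128 mm, top at z = 0.182), hinged along its back edge; 0 = closed and level, 1.57 = hanging straight down (stop at 1.6 rad; lowest point then 50 mm above the desk, clear of the tray). It falls open by its own weight once the bolt has left its lug.
- latch (a joint): Sliding bolt under the lower edge of the bin's front wall; travel in m, 0 = home (under the floor's lug), stop at 0.045; it slides to the bin's left (+y of bin_under). The floor is released at about 0.028; push it to 0.035 or more. Friction 1.5 to 3 N, no spring: it stays where left.
- latch_knob (a point): Middle of the bolt's black round knob: 20 mm diameter, 34 mm long, its axis along x of bin_under (it sticks out forward), reaching 17 mm before and behind this point; it moves with the bolt. With the bolt home it is at (-0.107, 0.002, 0.169) in the frame of bin_under. Can be pushed from its right side with the shut fingers, or pinched from its two sides.
- tray: Loose open aluminium catch tray, 160 (x) x 160 (y) x 35 mm high, walls 4 mm, 0.45 kg nominal; origin under the middle of the box, x from its front to its back, z up. A grip fin stands out of its front wall.
- tray_fin (a point): Middle of the tray's grip fin: an upright plate 14 mm thick (y), from 82 to 128 mm before the tray's origin, from 2 to 45 mm above the desk; this point is at (-0.106, 0, 0.034) in the tray's frame. Pinch it across y from above, tool leaning back towards the robot, and slide the tray over the desk.
- reel_a_mid (a point): Middle of one of the two part-used solder reels (60 mm across the flanges, 38 mm high, 0.18 kg) that stand side by side in the bin
- reel_b_mid (a point): Middle of one of the two part-used solder reels (60 mm across the flanges, 38 mm high, 0.18 kg) that stand side by side in the bin
- reel_a: The same reel; origin at the middle of its lower flange, z along its axis
- reel_b: The same reel; origin at the middle of its lower flange, z along its axis
- flush_cutters: Bystander, leave alone: red-handled flush cutters, 129 x 41 x 12 mm, lying flat on the right of the desk; origin under its middle
- driver_blue: Bystander, leave alone: small screwdriver with a blue handle, 144 mm long, 12 mm thick, lying near the front edge of the desk, to the right of the bin and tray; origin under its middle
- kapton_roll: Bystander, leave alone: roll of amber tape, 72 mm across, 19 mm high, lying flat at the right front; origin under its middle
Things that resemble listed ones, but are neither listed nor needed, are in the scene too. What is shaped like the reel_a but purple is not meant.

How it is judged:
On the way, in this order (a step that is already met when the one before it is completed fails the run):
1. the tray is home: squarely under the bin and against the column (within 18 mm), with the floor still shut (x of tray in the frame of bin_under between -0.037 and -0.005 m and y of tray in the frame of bin_under between -0.02 and 0.02 m and angle between the x axis of tray and the x axis of bin_under, either way round below 0.15 rad and angle between tray's own z axis and vertical below 0.05 rad and value of joint trap below 0.1 rad), for 0.2 s.
2. the bolt is drawn and the floor has swung open (value of joint latch above 0.02 m and value of joint trap above 1.2 rad), for 0.2 s.
At the end, for the whole second after the job is handed in: Both solder reels lie at rest inside the tray, the floor hangs open (more than 1.2 rad), and the tray stands flat and still under the bin: within 18 mm of the column, within 20 mm of the middle and within 0.15 rad of square (x of tray in the frame of bin_under between -0.037 and -0.005 m and y of tray in the frame of bin_under between -0.02 and 0.02 m and angle between the x axis of tray and the x axis of bin_under, either way round below 0.15 rad and angle between tray's own z axis and vertical below 0.05 rad and x of reel_a_mid in the frame of tray between -0.076 and 0.076 m and y of reel_a_mid in the frame of tray between -0.076 and 0.076 m and z of each of reel_a_mid, reel_b_mid in the frame of tray below 0.055 m and linear speed of each of reel_a, reel_b below 0.05 m/s and x of reel_b_mid in the frame of tray between -0.076 and 0.076 m and y of reel_b_mid in the frame of tray between -0.076 and 0.076 m and value of joint trap above 1.2 rad and linear speed of tray below 0.02 m/s); the robot touches nothing.
It fails at once if the flush cutters is moved more than 30 mm (distance of flush_cutters from where it was at the start of the episode above 0.03 m).
It fails at once if the driver blue is moved more than 30 mm (distance of driver_blue from where it was at the start of the episode above 0.03 m).
It fails at once if the kapton roll is moved more than 30 mm (distance of kapton_roll from where it was at the start of the episode above 0.03 m).
It also fails if it takes over 42 s, if anything falls off the work surface, if the arm or the gripper's body presses on something with over 40 N, if the wrist force passes 120 N, or if a joint passes its speed limit or range.

## Working session

There is one attempt and no reset: what is moved stays moved. The work goes in short steps, Python scripts to look and compute and a tool call to move; the robot and the scene stay as the last step left them, time stands still between calls to the robot, and variables do not carry over. Pictures are saved under pics/ and viewed, at most 10 in all, crops included, and the job is handed in when it is done.

Besides the shell and the picture viewer there is one more tool, called after "Emit:" as name(argument=value, ...) on one line, values as JSON. jog_arm: Moves the arm, as the interface text tells. Its arguments: {"type":"object","properties":{"deltas":{"type":"string"},"gripper":{"type":"number"},"squeeze":{"type":"number"}},"required":["deltas"]}

```bash
mkdir -p pics
cat > h.py <<'E'
import numpy as np, cv2
from plant import get_state, cams, ctrl
def cam(n):
    c=cams.read_camera(n); h,w=c['color'].shape[:2]
    f=h/2/np.tan(np.radians(c['vfov'])/2)
    c['K']=np.array([[f,0,c['cx']],[0,f,c['cy']],[0,0,1]]); c['R']=cv2.Rodrigues(np.array(c['rvec'],float))[0]; c['t']=np.array(c['tvec'],float).ravel(); return c
def ray(c,u,v):
    d=c['R'].T@np.linalg.inv(c['K'])@[u,v,1]; return -c['R'].T@c['t'], d
def onplane(c,u,v,z):
    o,d=ray(c,u,v); return o+d*(z-o[2])/d[2]
def proj(c,p):
    q=c['K']@(c['R']@np.asarray(p,float)+c['t']); return q[:2]/q[2]
E
python3 - <<'E'
from h import *
for n in('top','side'):
    c=cam(n); cv2.imwrite(f'pics/{n}0.png',c['color']); print(n,c['vfov'],(-c['R'].T@c['t']).round(3),c['R'][2].round(3))
print(get_state())
E
```

```text
top 52.778484175778075 [0.421 0.114 1.342] [ 0.11  -0.015 -0.994]
side 52.34965314661483 [0.168 0.911 0.986] [ 0.31  -0.677 -0.668]
{'time': 0.1, 'qpos': array([-1.46901069e+00,  2.87147580e-01,  1.57804707e+00, -2.22663919e-05,
        1.27863418e+00, -1.50008498e-01]), 'dq': array([-1.81580593e-03, -1.80769312e-03, -2.53628809e-03,  5.52949609e-05,
        9.28867566e-04, -1.92888544e-04]), 'joint_efforts': array([ 5.74995829e-04, -4.07297087e+01, -2.93700045e+01, -1.40719917e-04,
        3.37359008e-03,  1.00277896e-05]), 'eef_pos': array([ 0.16813072, -0.65313905,  0.24902954]), 'tcp_rot': array([ 9.92084402e-01,  1.25567867e-01,  1.63014088e-05, -1.11802157e-03]), 'contact_force': array([-0.2747914 , -0.26440039,  0.46467386]), 'wrist_torque': array([ 0.02482735, -0.01404556, -0.00323401]), 'finger_force': 0.0, 'opening': 1.0003323876376529}
```

View pics/top0.png

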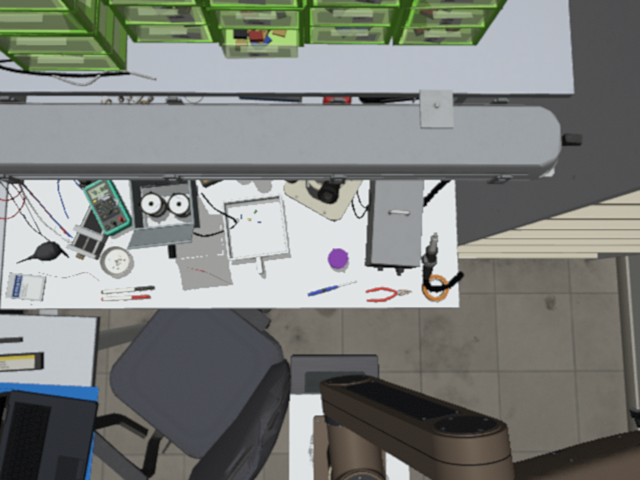

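View pics/side0.png

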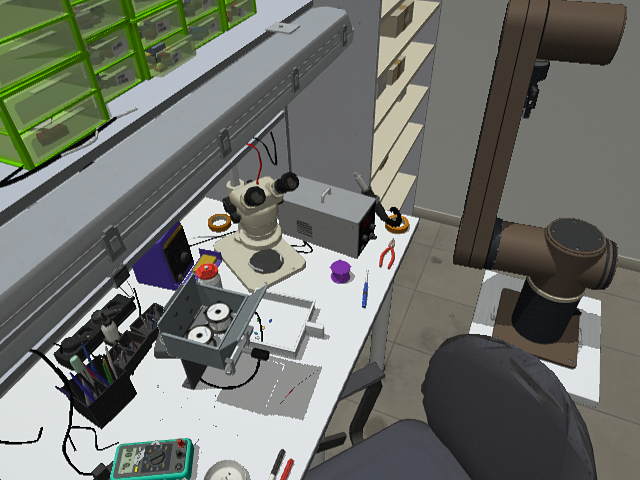

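The top view shows the open bin with two white reels at about (165,210) and its knob at about (172,252). The tray is at (257,228), with its fin at (262,265). In the side view the knob is at about (260,353) and the fin at (315,328). The purple reel at (338,258) in the top view is a decoy. I'll enlarge both views next.

Run:
```python
import cv2
a=cv2.imread('pics/top0.png')[172:312,110:310]; b=cv2.imread('pics/side0.png')[260:410,140:340]
cv2.imwrite('pics/topc.png',cv2.resize(a,None,fx=4,fy=4,interpolation=cv2.INTER_CUBIC))
cv2.imwrite('pics/sidec.png',cv2.resize(b,None,fx=4,fy=4,interpolation=cv2.INTER_CUBIC))
```

```text
(no output)
```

View pics/topc.png

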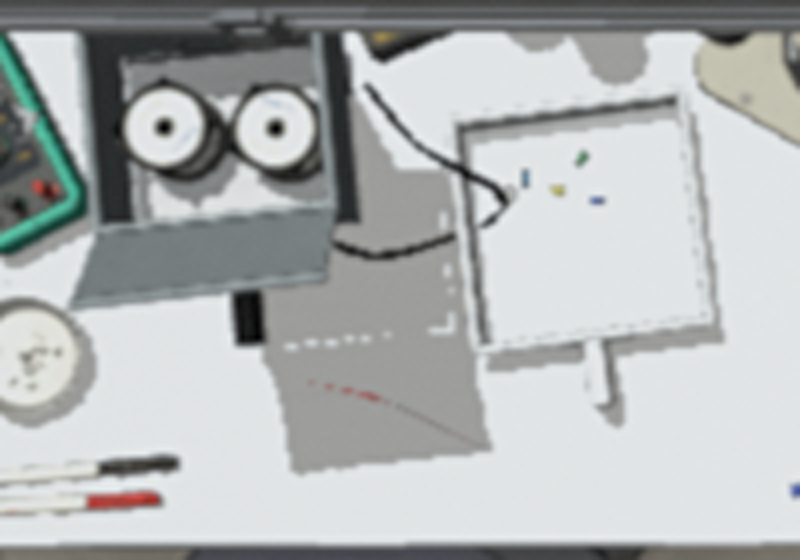

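View pics/sidec.png

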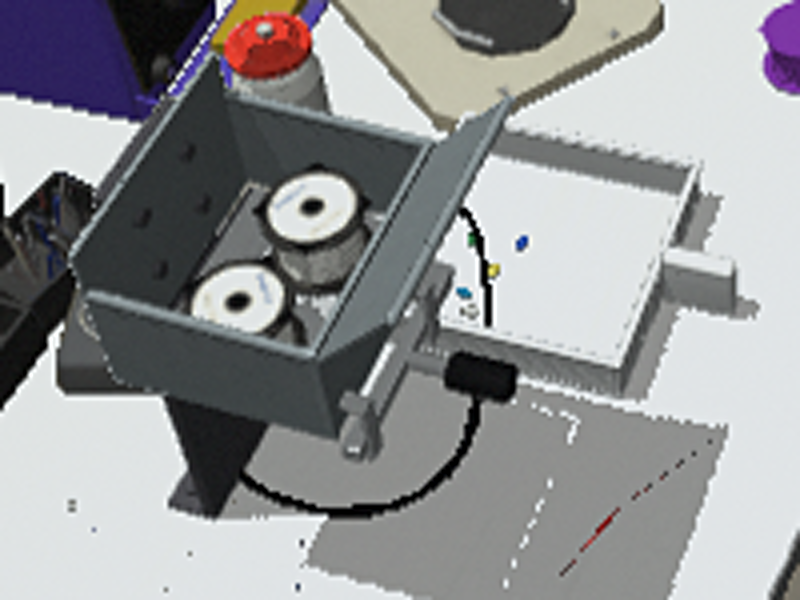

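```bash
cat > m.py <<'E'
from h import *
T=cam('top'); S=cam('side')
def fit(model,pts):  # 2D rigid fit
    m=np.array(model);p=np.array(pts)[:,:2];mc=m.mean(0);pc=p.mean(0);a=m-mc;b=p-pc
    th=np.arctan2((a[:,0]*b[:,1]-a[:,1]*b[:,0]).sum(),(a*b).sum());R=np.array([[np.cos(th),-np.sin(th)],[np.sin(th),np.cos(th)]])
    t=pc-R@mc; return t,th,np.linalg.norm(m@R.T+t-p,axis=1)
tc=lambda u,v,z:onplane(T,110+u/4,172+v/4,z)
sc=lambda u,v,z:onplane(S,140+u/4,260+v/4,z)
E
python3 - <<'E'
from m import *
np.set_printoptions(precision=4,suppress=True)
lt=[tc(72,306,.294),tc(328,277,.294)]; ls=[sc(385,322,.294),sc(510,97,.294)]
for n,l in(('top',lt),('side',ls)):
    print(n,l,np.linalg.norm(l[0]-l[1])); t,th,e=fit([[-.107,.069],[-.107,-.069]],l); print('bin',t,th,e)
    R=np.array([[np.cos(th),-np.sin(th)],[np.sin(th),np.cos(th)]])
    for nm,q,z in(('knobfront',(-.124,.002),.169),('knob',(-.107,.002),.169),('colL',(.061,.035),0),('backtopL',(.063,.069),.25)):
        w=np.r_[R@q+t,z]; print(nm,w,'topcrop',(proj(T,w)-[110,172])*4,'sidecrop',(proj(S,w)-[140,260])*4)
# tray
o=[[.08,.08],[.08,-.08],[-.08,-.08],[-.08,.08]]
p=[tc(457,124,.035),tc(681,96,.035),tc(716,318,.035),tc(480,352,.035)]
t,th,e=fit(o,p);print('tray top',t,th,e)
p=[sc(500,125,.035),sc(700,163,.035),sc(622,368,.035)]
t2,th2,e=fit([[.08,-.08],[-.08,-.08],[-.08,.08]],p);print('tray side',t2,th2,e,p)
for t,th in((t,th),(t2,th2)):
    print('fin',t+[-.106*np.cos(th),-.106*np.sin(th)],'fin tip',t+[-.128*np.cos(th),-.128*np.sin(th)])
print('fin tip top',tc(602,403,.045),'side',sc(737,262,.045))
# knob triangulate: front end centre
print('knob front top',tc(248,345,.169),'side',sc(502,380,.169))
print('reels',tc(165,127,.22),tc(275,127,.22),sc(312,206,.22),sc(238,301,.22))
print('driver',onplane(T,308,294,0),onplane(T,356,282,0),'cutters',onplane(T,367,294,0))
E
```

```text
top [array([0.5184, 0.4985, 0.294 ]), array([0.534 , 0.3609, 0.294 ])] 0.13849520037259735
bin [0.6325 0.4417] 0.11278022478055785 [0.0002 0.0002]
knobfront [0.5091 0.4298 0.169 ] topcrop [261.0324 340.1702] sidecrop [513.2026 372.4022]
knob [0.5259 0.4317 0.169 ] topcrop [258.6522 312.3681] sidecrop [481.7097 364.2905]
colL [0.6892 0.4834 0.    ] topcrop [256.1544 102.1726] sidecrop [214.8267 517.0502]
backtopL [0.6873 0.5174 0.25  ] topcrop [78.4156 19.5056] sidecrop [ 75.0393 289.7706]
side [array([0.5206, 0.5022, 0.294 ]), array([0.5341, 0.3634, 0.294 ])] 0.13944674397169454
bin [0.6338 0.4431] 0.09646145069068186 [0.0007 0.0007]
knobfront [0.5102 0.4331 0.169 ] topcrop [255.5468 338.2434] sidecrop [507.9463 376.7914]
knob [0.5272 0.4348 0.169 ] topcrop [253.6337 310.3978] sidecrop [476.6314 368.2034]
colL [0.6912 0.4838 0.    ] topcrop [255.6741  99.3318] sidecrop [211.4487 516.3659]
backtopL [0.6899 0.5178 0.25  ] topcrop [77.855 15.094] sidecrop [ 70.0236 288.7021]
tray top [0.5995 0.2495] 0.13560222450574405 [0.0031 0.0041 0.0026 0.0015]
tray side [0.5918 0.2521] 0.10222024087387004 [0.0146 0.0106 0.004 ] [array([0.6651, 0.1831, 0.035 ]), array([0.5307, 0.162 , 0.035 ]), array([0.508 , 0.3233, 0.035 ])]
fin [0.4945 0.2351] fin tip [0.4727 0.2322]
fin [0.4863 0.2412] fin tip [0.4644 0.239 ]
fin tip top [0.4759 0.2349 0.045 ] side [0.4739 0.2332 0.045 ]
knob front top [0.5061 0.4376 0.169 ] side [0.5121 0.436  0.169 ]
reels [0.6304 0.4756 0.22  ] [0.6304 0.4114 0.22  ] [0.6301 0.4108 0.22  ] [0.6308 0.4757 0.22  ]
driver [0.4189 0.1078 0.    ] [ 0.4516 -0.0251  0.    ] cutters [ 0.4184 -0.0551  0.    ]
```

The lip, reels, knob and fin tip agree between the two views to within about 5 mm, and the lip width comes out at 138–139 mm. Poses:
- **Bin:** (0.633, 0.443), yaw about 0.10.
- **Tray:** (0.598, 0.2505), yaw about 0.13.
- **Fin:** about (0.494, 0.236).
- **Knob:** about (0.5265, 0.435, 0.169).

I'll start moving.

Emit:
jog_arm(deltas="0.84 0.98 0.2 0 0 -0.6;0.84 0.98 0.2 0 0 -0.6;0.84 0.98 0.2 0 0 0;0.84 0.98 0.2 0 0 0;0.84 0.98 0.2 0 0 0;0.84 0.98 0.2 0 0 0;0.84 0.98 0.2 0 0 0;0.84 0.98 0.2 0 0 0;0.84 0.98 0.2 0 0 0;0.84 0.98 0.2 0 0 0;0.84 0.98 0.2 0 0 0;0.84 0.98 0.2 0 0 0;0.84 0.98 0.2 0 0 0;0.84 0.98 0 0 0 0;0.84 0.98 0 0 0 0;0.6 1 0 0 0 0;0.6 1 0 0 0 0;0.6 1 0 0 0 0;0.6 1 0 0 0 0;0.6 1 0 0 0 0", gripper=1)

```text
time: 2.7
eef_pos: [0.4807, -0.2581, 0.3025]
tcp_rot: [0.998, 0.066, 0.0, 0.0]
contact_force: [-0.1, -0.7, -0.2]
opening: 0.996
finger_force: 0.0
```

Emit:
jog_arm(deltas="0 1 0 0 0 0;0 1 0 0 0 0;0 1 0 0 0 0;0 1 0 0 0 0;0 1 0 0 0 0;0 1 0 0 0 0;0 1 0 0 0 0;0 1 0 0 0 0;0 1 0 0 0 0;0 1 0 0 0 0;0 1 0 0 0 0;0 1 0 0 0 0;0 1 0 0 0 0;0 1 0 0 0 0;0 1 -0.5 0 0 0;0 1 -0.5 0.13 -0.99 0;0 1 -0.5 0.13 -0.99 0;0 1 -0.5 0.13 -0.99 0;0 1 -0.5 0.13 -0.99 0;0 1 -0.5 0.13 -0.99 0", gripper=0.7)

```text
time: 5.2
eef_pos: [0.4799, 0.1415, 0.2424]
tcp_rot: [0.966, 0.064, 0.248, -0.017]
contact_force: [-0.1, -0.2, -0.0]
opening: 0.699
finger_force: 0.0
```

Emit:
jog_arm(deltas="0.1 0.95 -0.5 0 0 0;0.1 0.95 -0.5 0 0 0;0.1 0.95 -0.5 0 0 0;0.1 0.95 -0.5 0 0 0;0.1 0.95 -0.5 0 0 0;0 0 -1 0 0 0;0 0 -1 0 0 0;0 0 -1 0 0 0;0 0 -1 0 0 0;0 0 -1 0 0 0;0 0 -1 0 0 0;0 0 -1 0 0 0;0 0 -0.9 0 0 0;0 0 0 0 0 0")

```text
time: 6.95
eef_pos: [0.4887, 0.2354, 0.0327]
tcp_rot: [0.967, 0.064, 0.245, -0.016]
contact_force: [-0.6, -0.1, 0.2]
opening: 0.7
finger_force: 0.0
```

Run:
```python
from h import *
s=get_state();print(s['eef_pos'],s['contact_force'],s['qpos'].round(2))
a=cam('side')['color'][270:390,220:380];b=cam('wrist')['color']
cv2.imwrite('pics/g1.png',np.hstack([cv2.resize(a,(400,300)),cv2.resize(b,(400,300))]))
```

```text
[0.48871126 0.23540171 0.03270389] [-0.63851581 -0.13800439  0.20902925] [ 0.3   0.15  2.27 -0.33  0.25  2.03]
```

View pics/g1.png

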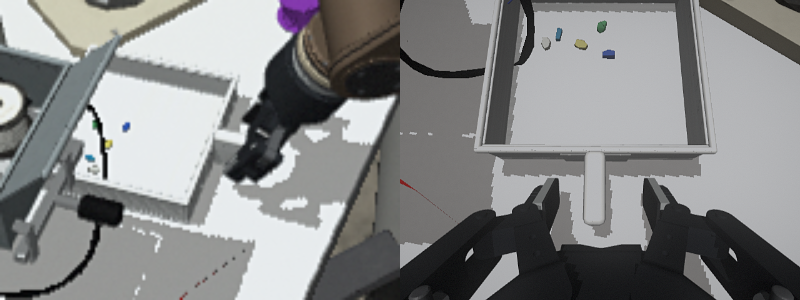

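The wrist view shows the fin standing between the pads, so I'll close on it.

Emit:
jog_arm(deltas="0 0 0 0 0 0;0 0 0 0 0 0;0 0 0 0 0 0;0 0 0 0 0 0;0 0 0 0 0 0", gripper=0, squeeze=60)

```text
time: 7.68
eef_pos: [0.4909, 0.2359, 0.0355]
tcp_rot: [0.967, 0.064, 0.248, -0.016]
contact_force: [-3.4, 2.6, 6.1]
opening: 0.157
finger_force: 59.7
```

Emit:
jog_arm(deltas="0 0.4 0 0 0 0;0 0.8 0 0 0 0;0 0.8 0 0 0 -0.03;0 0.8 0 0 0 -0.03;0 0.8 0 0 0 -0.03;0 0.8 0 0 0 -0.03;0 0.8 0 0 0 -0.03;0 0.8 0 0 0 -0.03;0 0.8 0 0 0 -0.03;0 0.8 0 0 0 -0.03;0 0.8 0 0 0 -0.03;0 0.8 0 0 0 -0.03;0 0.4 0 0 0 0;0 0 0 0 0 0;0 0 0 0 0 0")

```text
time: 9.55
eef_pos: [0.4914, 0.4268, 0.0355]
tcp_rot: [0.968, 0.048, 0.247, -0.012]
contact_force: [1.4, -3.6, 4.4]
opening: 0.152
finger_force: 59.4
```

Run:
```python
from h import *
s=get_state();print(s['eef_pos'],s['contact_force'],s['qpos'].round(2))
a=cam('side')['color'][270:420,150:350];b=cam('wrist')['color']
cv2.imwrite('pics/g2.png',np.hstack([cv2.resize(a,(400,300)),cv2.resize(b,(400,300))]))
```

```text
[0.49141706 0.42683187 0.03548448] [ 1.39317514 -3.64478589  4.38400217] [ 0.65  0.37  1.97 -0.64  0.44  2.65]
```

View pics/g2.png

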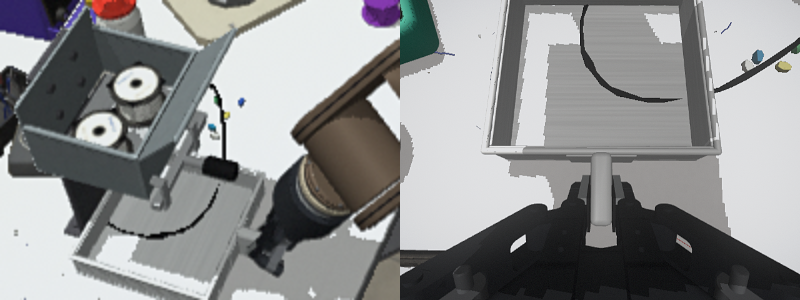

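The side view shows the tray under the bin, spanning the column, with a small gap behind it. I'll push gently towards the column.

Emit:
jog_arm(deltas="0.3 0.05 0 0 0 0;0.3 0.05 0 0 0 0;0.1 0.02 0 0 0 0;0 0 0 0 0 0")

```text
time: 10.15
eef_pos: [0.4992, 0.429, 0.0354]
tcp_rot: [0.968, 0.049, 0.244, -0.01]
contact_force: [-34.5, -11.1, 32.1]
opening: 0.152
finger_force: 65.3
```

Emit:
jog_arm(deltas="0.1 0.01 0 0 0 0;0.1 0.01 0 0 0 0;0 0 0 0 0 0")

```text
time: 10.52
eef_pos: [0.4993, 0.4289, 0.0353]
tcp_rot: [0.969, 0.048, 0.242, -0.008]
contact_force: [-56.6, -15.5, 49.2]
opening: 0.156
finger_force: 69.0
```

Run:
```python
from h import *
s=get_state();print(s['eef_pos'],s['contact_force'],s['qpos'].round(2))
c=cam('side');a=c['color'][300:440,150:350]
cv2.imwrite('pics/g3.png',cv2.resize(a,None,fx=4,fy=4,interpolation=cv2.INTER_CUBIC))
th=.1;R=np.array([[np.cos(th),-np.sin(th)],[np.sin(th),np.cos(th)]])
for n,q,z in(('BL',(.061,.08),.035),('FL',(-.099,.08),.035),('FR',(-.099,-.08),.035)):
    print(n,(proj(c,np.r_[R@q+[.633,.443],z])-[150,300])*4)
```

```text
[0.4993014  0.42894292 0.03531518] [-56.64935158 -15.52461967  49.24352585] [ 0.64  0.39  1.95 -0.61  0.45  2.62]
BL [119.26791788 393.12653542]
FL [390.57438661 476.86857947]
FR [505.38129613 228.72156954]
```

View pics/g3.png

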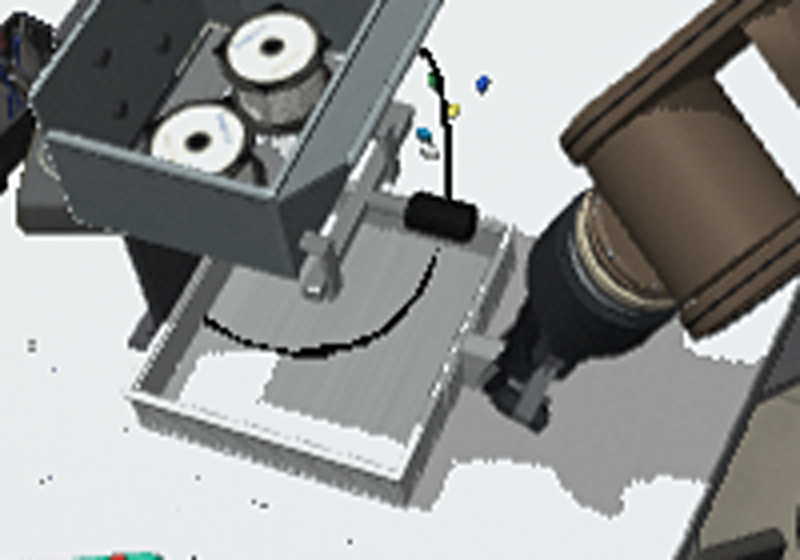

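The tray is against the column: contact force has risen, and its corners are within about 5 mm of the home prediction at (128,397), (400,478) and (513,229). Next I'll relax the push, release the fin and retreat along the tool axis.

Emit:
jog_arm(deltas="-0.22 -0.03 0 0 0 0;0 0 0 0 0 0")

```text
time: 10.82
eef_pos: [0.4992, 0.4289, 0.0354]
tcp_rot: [0.968, 0.049, 0.244, -0.01]
contact_force: [-31.3, -7.8, 29.2]
opening: 0.154
finger_force: 64.8
```

Emit:
jog_arm(deltas="0 0 0 0 0 0;0 0 0 0 0 0;0 0 0 0 0 0;-0.35 0 0.6 0 0 0;-0.5 0 0.85 0 0 0;-0.5 0 0.85 0 0 0;-0.5 0 0.85 0 0 0;-0.5 0 0.5 0 0 0;0 0 0 0 0 0", gripper=0.6)

```text
time: 11.95
eef_pos: [0.4565, 0.4299, 0.1085]
tcp_rot: [0.968, 0.05, 0.247, -0.013]
contact_force: [-0.4, 0.4, 0.2]
opening: 0.602
finger_force: 0.0
```

Run:
```python
from h import *
s=get_state();print(s['eef_pos'],s['contact_force'],s['qpos'].round(2),s['tcp_rot'])
c=cam('side');a=c['color']
g=a.max(2);T=cam('top')['color'][230:290,110:250]
cv2.imwrite('pics/g4.png',np.hstack([cv2.resize(a[300:440,150:350],(500,350)),cv2.resize(T,(300,350))]))
```

```text
[0.45650646 0.42993588 0.10845794] [-0.35114618  0.35472639  0.15656203] [ 0.69  0.21  2.01 -0.53  0.56  2.56] [ 0.96756344  0.04951539  0.24739218 -0.01289631]
```

View pics/g4.png

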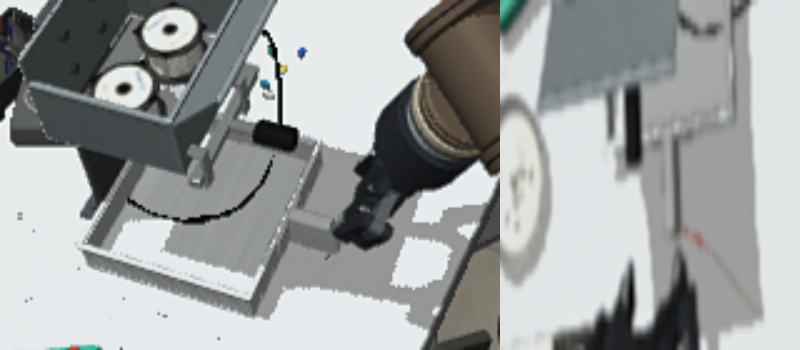

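The tray has stayed home and the knob still sits at home. Now I'll straddle the knob from the front.

Emit:
jog_arm(deltas="0 0 1 0 0 0;0 0 1 0 0 0;0 0 1 0 0 0;0.6 0.05 0.05 0 0 0;0.6 0.06 0 0 0 0;0.6 0.06 0 0 0 0;0.6 0.06 0 0 0 0;0.6 0.06 0 0 0 0;0.2 0.02 0 0 0 0;0 0 0 0 0 0")

```text
time: 13.3
eef_pos: [0.521, 0.4356, 0.1681]
tcp_rot: [0.968, 0.049, 0.247, -0.012]
contact_force: [0.1, 0.2, 0.5]
opening: 0.6
finger_force: 0.0
```

Run:
```python
from h import *
s=get_state();print(s['eef_pos'],s['contact_force'],s['qpos'].round(2))
a=cam('side')['color'];b=cam('wrist')['color']
cv2.imwrite('pics/g5.png',np.hstack([cv2.resize(a[300:420,170:330],(400,300),interpolation=cv2.INTER_CUBIC),cv2.resize(b,(400,300))]))
```

```text
[0.52101397 0.43564231 0.16813035] [0.09098583 0.1878749  0.4608321 ] [ 0.63  0.22  1.87 -0.41  0.65  2.38]
```

View pics/g5.png

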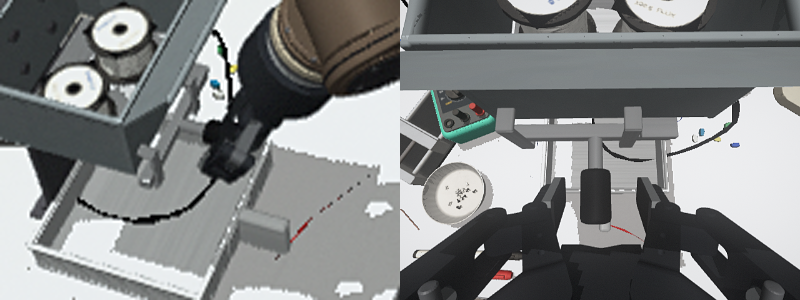

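The knob is between the pads, so I'll pinch it and draw the bolt along the bin's left.

Emit:
jog_arm(deltas="0 0 0 0 0 0;0 0 0 0 0 0;0 0 0 0 0 0;0 0 0 0 0 0;-0.03 0.4 0 0 0 0;-0.04 0.4 0 0 0 0;-0.04 0.4 0 0 0 0;-0.04 0.4 0 0 0 0;-0.04 0.4 0 0 0 0;0 0 0 0 0 0;0 0 0 0 0 0;0 0 0 0 0 0;0 0 0 0 0 0", gripper=0, squeeze=30)

```text
time: 15.02
eef_pos: [0.5159, 0.4762, 0.1686]
tcp_rot: [0.968, 0.049, 0.246, -0.012]
contact_force: [-8.0, 0.6, 4.4]
opening: 0.222
finger_force: 29.8
```

Run:
```python
from h import *
s=get_state();print(s['eef_pos'],s['contact_force'],s['opening'],s['qpos'].round(2))
a=cam('side')['color'];b=cam('top')['color']
cv2.imwrite('pics/g6.png',np.hstack([cv2.resize(a[300:420,170:330],(400,300),interpolation=cv2.INTER_CUBIC),cv2.resize(b[175:295,100:260],(400,300))]))
```

```text
[0.51587455 0.4762332  0.1685757 ] [-7.95526889  0.56765991  4.42864932] 0.22151249394781672 [ 0.69  0.27  1.81 -0.43  0.69  2.44]
```

View pics/g6.png

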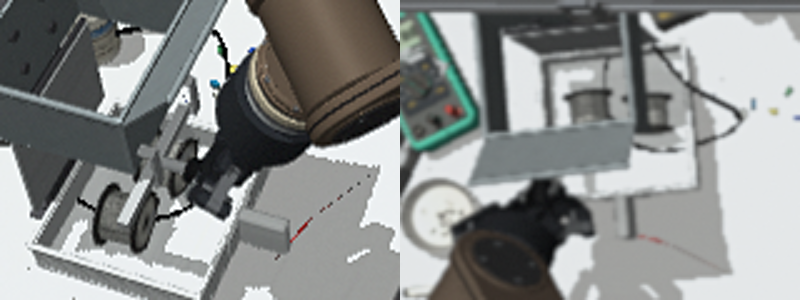

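The floor has opened and both reels are in the tray, standing on edge. Now release and retreat.

Emit:
jog_arm(deltas="0 0 0 0 0 0;0 0 0 0 0 0;0 0 0 0 0 0;-0.5 0 0 0 0 0;-0.8 -0.08 0 0 0 0;-0.8 -0.08 0 0 0 0;-0.8 -0.08 0 0 0 0;-0.8 -0.08 0.5 0 0 0;0 0 0 0 0 0;0 0 0 0 0 0;0 0 0 0 0 0;0 0 0 0 0 0", gripper=0.6)

```text
time: 16.62
eef_pos: [0.4434, 0.4691, 0.178]
tcp_rot: [0.968, 0.049, 0.247, -0.012]
contact_force: [-0.1, -0.1, 0.1]
opening: 0.603
finger_force: 0.0
```

Run:
```python
from h import *
s=get_state();print(s['eef_pos'],s['contact_force'],s['opening'])
a=cam('side')['color'];a2=cam('side')['color'];print(np.abs(a.astype(int)-a2).max())
cv2.imwrite('pics/g7.png',cv2.resize(a[300:440,150:350],None,fx=4,fy=4,interpolation=cv2.INTER_CUBIC))
```

```text
[0.44336516 0.46913385 0.17804122] [-0.08517105 -0.09033504  0.0956459 ] 0.6032960173162836
90
```

View pics/g7.png

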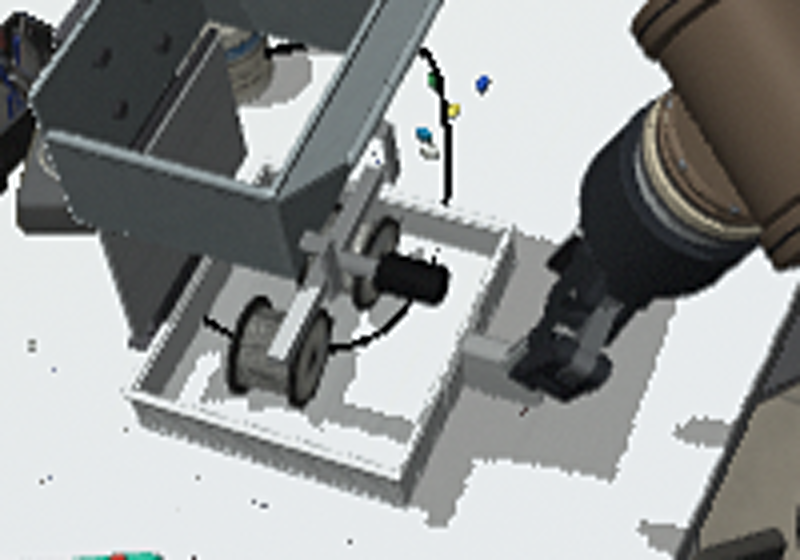

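Both reels are inside the tray walls at about (280,350) and (375,260) in this crop, the floor hangs open and the tray is in place. I've now viewed 11 pictures, one over the limit of 10, so I won't view any more. The rest I'll check by numbers: whether things are at rest, and where the reels are.

Emit:
jog_arm(deltas="-0.6 -0.3 0.3 0 0 0;-0.6 -0.3 0.3 0 0 0;0 0 0 0 0 0;0 0 0 0 0 0;0 0 0 0 0 0;0 0 0 0 0 0;0 0 0 0 0 0;0 0 0 0 0 0;0 0 0 0 0 0;0 0 0 0 0 0")

```text
time: 17.98
eef_pos: [0.419, 0.4573, 0.1903]
tcp_rot: [0.968, 0.049, 0.247, -0.012]
contact_force: [-1.5, -0.7, -0.2]
opening: 0.602
finger_force: 0.0
```

Run:
```python
from h import *
th=.1;R=np.array([[np.cos(th),-np.sin(th)],[np.sin(th),np.cos(th)]])
tray=np.array([.629,.442])+R@[-.019,0]
F={n:[cam(n) for _ in range(6)] for n in('side','top')}
for n,(x0,x1,y0,y1) in{'side':(180,282,320,430),'top':(140,235,190,262)}.items():
    im=[cv2.GaussianBlur(c['color'],(3,3),0).astype(int)[y0:y1,x0:x1] for c in F[n]]
    print(n,'moving px',[(np.abs(im[i]-im[0]).max(2)>25).sum() for i in range(1,6)])
T=F['top'][0];S=F['side'][0]
for n,c,pts in(('top',T,[(176,217),(201,220)]),('side',S,[(150+280/4,300+350/4),(150+375/4,300+260/4)])):
    for p in pts: print(n,p,'tray xy',(R.T@(onplane(c,*p,.034)[:2]-tray)).round(3))
# dark blobs in top within tray outline
g=cv2.cvtColor(T['color'],cv2.COLOR_BGR2GRAY)
pl=np.array([proj(T,np.r_[R@[a,b]+tray,.035]) for a,b in((.08,.08),(.08,-.08),(-.08,-.08),(-.08,.08))]);print(pl.round(0).tolist())
for thr in(90,125):
    n,l,st,ce=cv2.connectedComponentsWithStats(((g<thr)*255).astype('uint8')[185:262,150:225])
    print(thr,[(st[i].tolist(),(ce[i]+[150,185]).round(0).tolist()) for i in range(1,n) if st[i,4]>25])
```

```text
side moving px [np.int64(0), np.int64(0), np.int64(0), np.int64(1), np.int64(4)]
top moving px [np.int64(0), np.int64(0), np.int64(0), np.int64(0), np.int64(0)]
top (176, 217) tray xy [0.021 0.025]
top (201, 220) tray xy [ 0.006 -0.042]
side (220.0, 387.5) tray xy [0.013 0.03 ]
side (243.75, 365.0) tray xy [-0.012 -0.038]
[[154.0, 198.0], [213.0, 192.0], [218.0, 250.0], [158.0, 256.0]]
90 [([0, 0, 39, 12, 344], [168.0, 190.0]), ([41, 0, 19, 44, 322], [197.0, 209.0]), ([7, 14, 8, 26, 49], [159.0, 210.0]), ([15, 26, 20, 12, 74], [177.0, 215.0]), ([3, 61, 9, 14, 110], [157.0, 252.0])]
125 [([0, 0, 39, 41, 554], [168.0, 194.0]), ([40, 0, 35, 44, 543], [200.0, 208.0]), ([15, 24, 21, 16, 206], [175.0, 216.0]), ([0, 41, 34, 18, 290], [162.0, 235.0]), ([32, 49, 10, 6, 26], [187.0, 237.0]), ([2, 60, 11, 15, 131], [157.0, 252.0]), ([40, 67, 10, 10, 40], [193.0, 256.0])]
```

Both reels are inside the tray in both views, near tray (0.015, 0.028) and (0, -0.04). A few pixels changed at the end, so I'll let 2.5 s pass and check for slow rolling.

Emit:
jog_arm(deltas="0 0 0 0 0 0;0 0 0 0 0 0;0 0 0 0 0 0;0 0 0 0 0 0;0 0 0 0 0 0;0 0 0 0 0 0;0 0 0 0 0 0;0 0 0 0 0 0;0 0 0 0 0 0;0 0 0 0 0 0;0 0 0 0 0 0;0 0 0 0 0 0;0 0 0 0 0 0;0 0 0 0 0 0;0 0 0 0 0 0;0 0 0 0 0 0;0 0 0 0 0 0;0 0 0 0 0 0;0 0 0 0 0 0;0 0 0 0 0 0")

```text
time: 21.08
eef_pos: [0.419, 0.4573, 0.1903]
tcp_rot: [0.968, 0.049, 0.247, -0.012]
contact_force: [0.7, 1.4, -0.6]
opening: 0.598
finger_force: 0.0
```

Run:
```python
from h import *
big=cv2.imread('pics/g7.png');old=cv2.resize(big,(200,140),interpolation=cv2.INTER_AREA).astype(int)
a=cam('side')['color'];new=cv2.resize(cv2.resize(a[300:440,150:350],None,fx=4,fy=4,interpolation=cv2.INTER_CUBIC),(200,140),interpolation=cv2.INTER_AREA).astype(int)
d=(np.abs(new-old).max(2)>35)
print('near reel',d[70:105,52:90].sum(),'far reel',d[50:80,85:112].sum(),'odd',d[28:48,88:104].sum(),'all tray',d[20:130,30:128].sum())
ys,xs=np.nonzero(d[:,:128]);print(sorted(zip(xs.tolist(),ys.tolist()))[:40])
```

```text
near reel 7 far reel 7 odd 0 all tray 20
[(67, 74), (74, 71), (75, 102), (79, 106), (82, 78), (88, 76), (89, 91), (89, 92), (91, 77), (91, 78), (99, 60), (99, 61), (99, 63), (104, 62), (127, 87), (127, 88), (127, 89), (127, 90), (127, 93), (127, 94)]
```

Nothing has moved in 4.5 s. The tray is home, the floor is open, both reels are in the tray and the arm is clear, so I'm handing in.

```bash
python3 -c "
from plant import ctrl
print(ctrl.sign_off())"
```

```text
the job is handed in; nothing more can be done
None
```

I handed the job in at about 21 s: the tray is home against the column, the bolt is drawn, the floor hangs open and both reels lie at rest in the tray. The robot is clear and went nowhere near the bystanders; the verdict was not shown, and I viewed 11 pictures, one over the limit of 10.

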